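Seat the rocking jar lid

ROBOT

A 6-joint arm with a two-finger parallel gripper is mounted at the origin on the work surface. World frame = base frame: x ahead of the robot, y to its left, z up, the work surface at z = 0. Lengths are in m, angles in degrees, forces in N, time in s.
With the tool pointing down it reaches from about 0.25 to 0.775 m from the base axis. Payload 4 kg.
Tool frame: the origin (TCP) lies on the centre line of the jaws, within the pads' length; the fingertips stand 25 mm ahead of it and the grasp point (between the pads) lies 6 mm ahead of it; z points along the fingers, y is the line along which they close (so a half turn about z gives the same grasp; the last joint's range is limited). The gripper opens to 85 mm and grips with 20 to 120 N. Pads are 22 mm wide; open, the fingers measure 114 mm over their backs; the gripper's body (76 mm by 85 mm) begins 54 mm behind the grasp point. The pads swing forward as they close: fully open they stand 13 mm farther back than shut.
Start: joints at [70.583, 4.996, 78.535, -0, 96.463, -5.907], TCP at [0.128, 0.535, 0.256] pointing down, gripper open.
Joint ranges: [-177.83, 177.83], [-43.37, 116.18], [15.69, 146.23], [-61.86, 241.86], [9.47, 152.12], [-147.06, 147.06]. Speed limits (degrees/s): [159.86, 159.86, 180, 180, 180, 180].

INTERFACE

Orientations are given as a 3x3 rotation matrix whose columns are the frame's x, y, z axes.
In Python, from cell import env gives the robot as it stands.
- The arm moves only by the shell command python3 -m creep 'ROWS' [OPENING] [FORCE]. ROWS is JSON, a list of rows, each a list of 2 entries, a list of its own where there are three numbers: the shift along the world's x, y, z in units of 25 mm (1.0 is 25 mm), then the turn about the world's z in units of 6 degrees (1.0 is 6 degrees). In form: [[[tx, ty, tz], yaw], ...]. A call has 1 to 10 rows; each row shifts and turns the commanded pose from where the row before left it; what a row does not reach is not made up. A row lasts 1/10 s, in which the tool goes at most 50 mm and 8.59 degrees, less where a joint would pass 70% of its speed; a pose out of reach is approached as far as the arm can. A call is refused whole if a number of a shift passes 1 or a number of a turn 1, either way. A call with a gripper value outside its range is refused whole. OPENING is the closure, from -1 (fully open) to 1 (shut), set as the call begins (- or left out, the last holds). The fingers move at their own pace and stop on an object; FORCE is the grip in N (left out, the last holds). Time passes only in rows, so rows that do not move let the fingers close. It gives the time, the measured TCP pose, the force, the opening and the grip force at its end, in the units of the state.
- env.get_obs(): the state, without advancing time (a new reading comes with each control period).
- env.camera(name): name is "scene" or "top" or "wrist"; returns (picture, depth): 384x512x3 uint8, red, green, blue; 384x512 float32, m along the optical axis (not along the pixel's ray), 0 where there is no reading.
- env.get_calibration(name): a dict with "camera_matrix" (3x3 intrinsics, pixels), "dist" ([k1, k2, p1, p2, k3] as OpenCV has them; the pictures are not rectified), "rvec" (rotation vector, rad) and "tvec" (3), from world to camera coordinates, as OpenCV has them. Camera axes: x right, y down, z forward; pixel columns grow to the right and rows downward; lengths in m; the calibration is good to about 2 mm. A picture is of the moment at which its call begins: read the wrist's pose just before it. get_calibration takes no time and is no camera call; for the wrist camera it gives the pose at the moment of the call.
- env.finish_job(): hands the job in; it is judged then, once.
The state is a dict: "t": time; "joint_pos": joint angles; "qd": joint speeds; "joint_efforts": joint torques, N m; "tcp_pos": TCP position; "orientation": TCP orientation; "force": force on the tool from outside, world axes, zero at the start; "moment": the same for the moment, N m; "finger_gap": finger opening in m; "finger_force": force on a finger pad.
Only numpy, scipy, OpenCV 4.12 (cv2) and the standard library are available. Lean on these libraries where they do the work, as an engineer would, in place of code of your own. Each camera call takes 0.05 s, during which the arm holds its last target. There are 200 camera calls.

TASK

One of the four gold lids on the filled jars in the grey packing tray was not pushed home. Press lightly on the lids one after another, near the edge nearest the robot (or the edge straight opposite), until you find the one that rocks, then press that lid firmly down until it is fully home and level. Only press, with the fingertips: do not pull any lid up, do not pound or lean heavily on the jars, leave everything else where it stands, and finish clear of everything.

Things in the scene. Friction and masses are not known exactly. Their poses are not given: they have to be found in the camera images.
- lid_a: gold push-on lid of a closed jar in the tray, 68 mm wide, 14 tall; origin at the centre of its flat top, z up. All four look alike, tops 100 to 104 mm above the table, seated or not (jars differ). Seated: rigid. Unseated: 2 to 3 N near its -x or +x edge tilts it 0.15 rad about its own y axis and it springs back; over 10 N pushes it 5 mm down to a hard stop, where it stays, rigid. Use at most 60 N
- lid_b: gold push-on lid of a closed jar in the tray, 68 mm wide, 14 tall; origin at the centre of its flat top, z up. All four look alike, tops 100 to 104 mm above the table, seated or not (jars differ). Seated: rigid. Unseated: 2 to 3 N near its -x or +x edge tilts it 0.15 rad about its own y axis and it springs back; over 10 N pushes it 5 mm down to a hard stop, where it stays, rigid. Use at most 60 N
- lid_c: gold push-on lid of a closed jar in the tray, 68 mm wide, 14 tall; origin at the centre of its flat top, z up. All four look alike, tops 100 to 104 mm above the table, seated or not (jars differ). Seated: rigid. Unseated: 2 to 3 N near its -x or +x edge tilts it 0.15 rad about its own y axis and it springs back; over 10 N pushes it 5 mm down to a hard stop, where it stays, rigid. Use at most 60 N
- lid_d: gold push-on lid of a closed jar in the tray, 68 mm wide, 14 tall; origin at the centre of its flat top, z up. All four look alike, tops 100 to 104 mm above the table, seated or not (jars differ). Seated: rigid. Unseated: 2 to 3 N near its -x or +x edge tilts it 0.15 rad about its own y axis and it springs back; over 10 N pushes it 5 mm down to a hard stop, where it stays, rigid. Use at most 60 N
- tray: grey plastic packing tray fixed to the table, 190 (x) x 282 (y) x 50 mm tall, two rows (along y) of three cells, cell pitch 92 mm; origin at the centre of its underside. Four cells hold the closed glass jars (72 mm across, fixed, under the lids), the other two the open jar and the steel cup; which cell holds what varies
- open_jar: empty lidless glass jar, loose, 68 mm across, 85 mm tall, in a tray cell; origin at the centre of its underside. Leave alone
- steel_cup: steel measuring cup, loose, 60 mm across, 65 mm tall, in a tray cell; origin at the centre of its underside. Leave alone
- spare_lid: another gold lid, loose, lying on the table left of the tray, 68 mm across, 14 mm tall; origin at the centre of its underside. Leave alone
- spoon: steel spoon, loose, lying on the table right of the tray; origin in the middle of its underside, handle to -x. Leave alone
- tape_roll: roll of paper tape, loose, lying flat beyond the tray, 80 mm across, 30 mm tall; origin at the centre of its underside. Leave alone
- packed_jar: finished closed jar, loose, standing on the bare table beyond the tray, 72 mm across, 98 mm tall, not one of the four; origin at the centre of its underside. Leave alone
- spray: white bottle with a blue cap, loose, beyond the tray, 56 mm across, 150 mm tall; origin at the centre of its underside. Leave alone
There are look-alikes about, which are no part of the job. Leave any red look-alike of the part that bears lid_c alone. What is shaped like the part that bears lid_d but pink is not meant.

How it is judged:
By the outcome, as a careful person would: the job done as asked, in the order asked, and still so for the second after the job is handed in, with the robot touching nothing.
It also fails if it takes over 48 s, if anything falls off the work surface, if the arm or the gripper's body presses on something with over 40 N, if the wrist force passes 120 N, or if a joint passes its speed limit or range.

## Working session

There is one attempt and no reset: what is moved stays moved. The work goes in short steps, Python scripts to look and compute and a shell command to move; the robot and the scene stay as the last step left them, time stands still between calls to the robot, and variables do not carry over. Pictures are saved under pics/ and viewed, at most 10 in all, crops included, and the job is handed in when it is done.

```bash
mkdir -p pics
python3 - <<'E'
from cell import env
import cv2,numpy as np
o=env.get_obs();print(o['t'],o['tcp_pos'],o['orientation'],o['finger_gap'],o['force'])
for n in('top','scene'):
    p,d=env.camera(n);np.savez(n,p=p,d=d);cv2.imwrite(f'pics/{n}1.png',p[:,:,::-1])
    c=env.get_calibration(n);print(n,c)
E
```

```text
0.0 [0.12835294 0.53435816 0.25510231] [[-9.72320958e-01  2.33648032e-01 -7.43156492e-04]
 [ 2.33649103e-01  9.72318670e-01 -2.12142874e-03]
 [ 2.26917281e-04 -2.23634748e-03 -9.99997474e-01]] 0.08520303934622295 [-0.72594812 -0.1818765  -0.13133236]
top {'camera_matrix': array([[348.25298768,   0.        , 256.00282838],
       [  0.        , 348.25298768, 190.87623583],
       [  0.        ,   0.        ,   1.        ]]), 'dist': array([-0.02824984,  0.        ,  0.        ,  0.        ,  0.        ]), 'rvec': array([ 2.21329254, -2.17980006,  0.08726742]), 'tvec': array([-0.01530038,  0.56293713,  0.99266837])}
scene {'camera_matrix': array([[388.00309548,   0.        , 252.71617735],
       [  0.        , 388.00309548, 189.59079033],
       [  0.        ,   0.        ,   1.        ]]), 'dist': array([-0.02546996,  0.        ,  0.        ,  0.        ,  0.        ]), 'rvec': array([ 2.26031347,  1.03911901, -0.39158687]), 'tvec': array([-0.36351576, -0.28804836,  1.33546562])}
```

View pics/top1.png

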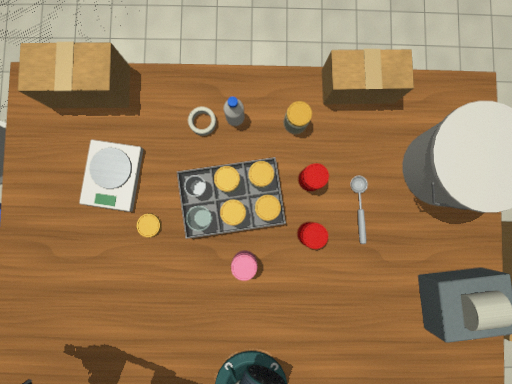

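View pics/scene1.png

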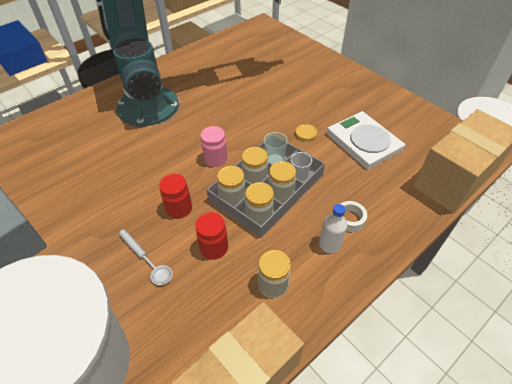

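The tray lids are at top pixels (227,179), (261,173), (233,212) and (267,207). Possible confusions are the spare lid (148,225), the packed jar (299,114), the red jars (314,177) and (313,236), and the pink jar (244,266). I choose only the four gold lids inside the grey tray.

```bash
cat > h.py <<'E'
import cv2,numpy as np
from cell import env
def ray(c,uv):
    n=cv2.undistortPoints(np.float64([[uv]]),c['camera_matrix'],c['dist'])[0,0]
    R=cv2.Rodrigues(c['rvec'])[0];t=c['tvec'].ravel()
    return -R.T@t, R.T@np.r_[n,1]
def onplane(c,uv,z):
    o,d=ray(c,uv);return o+d*(z-o[2])/d[2]
E
python3 - <<'E'
from h import *
for n in('top','scene'):
    f=np.load(n+'.npz');p,d=f['p'],f['d'];c=env.get_calibration(n)
    h=cv2.cvtColor(p,cv2.COLOR_RGB2HSV)
    m=cv2.inRange(h,(18,150,120),(28,255,255))
    k,l,s,ce=cv2.connectedComponentsWithStats(m)
    for i in range(1,k):
        if s[i,4]<100: continue
        o,r=ray(c,ce[i]);dep=np.median(d[l==i]);z=(o+r*dep)[2]
        print(n,ce[i].round(1),s[i],'plane',onplane(c,ce[i],.102).round(4),'depth',(o+r*dep).round(4))
p=np.load('top.npz')['p'][140:290,165:345,::-1]
cv2.imwrite('pics/crop.png',cv2.resize(p,None,fx=4,fy=4,interpolation=cv2.INTER_CUBIC))
E
```

```text
top [299. 113.] [287 101  25  25 502] plane [ 0.7711 -0.1188  0.102 ] depth [ 0.7728 -0.1196  0.0962]
top [260.9 173.3] [249 161  24  25 466] plane [ 0.605  -0.0179  0.102 ] depth [ 0.6052 -0.018   0.1007]
top [227.3 178.2] [215 166  24  25 286] plane [0.5905 0.0716 0.102 ] depth [0.5905 0.0716 0.1018]
top [267.7 207.3] [256 195  25  25 479] plane [ 0.5146 -0.037   0.102 ] depth [ 0.5146 -0.0371  0.1017]
top [232.7 212.4] [220 200  25  25 406] plane [0.4996 0.0555 0.102 ] depth [0.4996 0.0556 0.1003]
top [147.7 225.1] [136 213  24  25 443] plane [0.4627 0.279  0.102 ] depth [0.4592 0.305  0.0127]
scene [306.1 132.3] [295 124  22  18 291] plane [0.528  0.2266 0.102 ] depth [0.4638 0.3035 0.0135]
scene [254.3 157.1] [242 147  25  21 415] plane [0.5068 0.0533 0.102 ] depth [0.5061 0.0539 0.1011]
scene [282.3 172.3] [270 162  26  22 448] plane [0.5953 0.0721 0.102 ] depth [0.5953 0.0721 0.1019]
scene [230.4 176.9] [217 166  27  23 469] plane [ 0.5203 -0.038   0.102 ] depth [ 0.5204 -0.038   0.1021]
scene [259.1 194.3] [246 183  27  24 521] plane [ 0.611  -0.0202  0.102 ] depth [ 0.6105 -0.0198  0.1012]
scene [274.4 264.9] [259 250  32  31 754] plane [ 0.7783 -0.1225  0.102 ] depth [ 0.7765 -0.1206  0.0974]
```

View pics/crop.png

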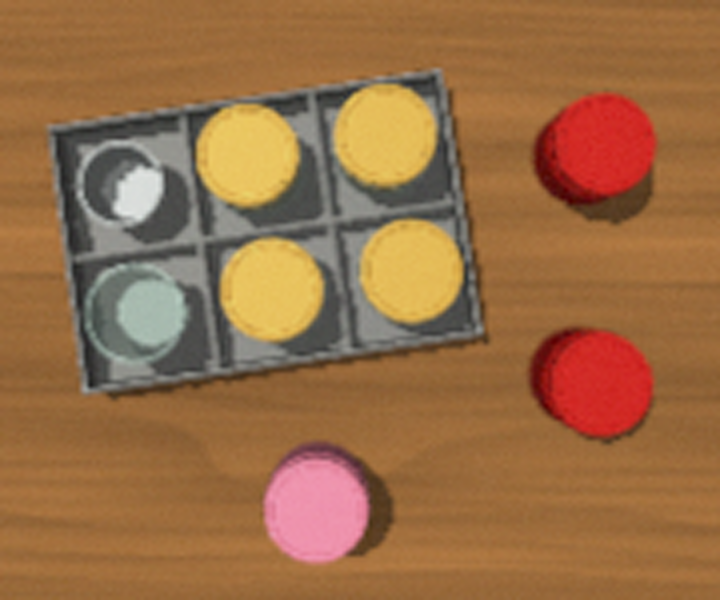

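The crop confirms four gold lids in the tray's middle and right columns, with the open jar and cup in the left column. The tray is yawed about 10°. I'm going to the near edge of the near-left lid.

```bash
R1='x'; python3 -m creep '[[[0.69,-0.97,-0.08],0.2],[[0.69,-0.97,-0.08],0.2],[[0.69,-0.97,-0.08],0.2],[[0.69,-0.97,-0.08],0.2],[[0.69,-0.97,-0.08],0.2],[[0.69,-0.97,-0.08],0.2],[[0.69,-0.97,-0.08],0.2],[[0.69,-0.97,-0.08],0.2],[[0.69,-0.97,-0.08],0.2],[[0.69,-0.97,-0.08],0.2]]' 1 20
python3 -m creep '[[[0.69,-0.97,-0.08],0.2],[[0.69,-0.97,-0.08],0.2],[[0.69,-0.97,-0.08],0.2],[[0.69,-0.97,-0.08],0.2],[[0.69,-0.97,-0.08],0.2],[[0.69,-0.97,-0.08],0.2],[[0.69,-0.97,-0.08],0.2],[[0.69,-0.97,-0.08],0.2],[[0.69,-0.97,-0.08],0.2],[[0.69,-0.97,-0.08],0.2]]'
python3 -m creep '[[[0,0,0],0],[[0,0,0],0],[[0,0,0],0]]'
```

```text
t: 1.1
tcp_pos: [0.3013, 0.2911, 0.2358]
orientation: [[-1.0, 0.025, -0.001], [0.025, 1.0, -0.0], [0.001, -0.0, -1.0]]
force: [0.2, 0.6, 0.5]
finger_gap: 0.0
finger_force: 0.0
t: 2.1
tcp_pos: [0.4738, 0.0487, 0.2157]
orientation: [[-0.983, -0.183, -0.001], [-0.183, 0.983, 0.0], [0.001, 0.0, -1.0]]
force: [1.1, 0.3, -0.2]
finger_gap: 0.0
finger_force: 0.0
t: 2.4
tcp_pos: [0.473, 0.0504, 0.2161]
orientation: [[-0.983, -0.183, -0.001], [-0.183, 0.983, 0.001], [0.001, 0.001, -1.0]]
force: [-0.6, 0.3, 0.2]
finger_gap: 0.0
finger_force: 0.0
```

```bash
python3 -m creep '[[[0,0,-0.7],0],[[0,0,-0.7],0],[[0,0,-0.7],0],[[0,0,-0.7],0],[[0,0,-0.4],0],[[0,0,-0.1],0],[[0,0,0],0],[[0,0,0],0]]'
for i in 1; do python3 -m creep '[[[0,0,-0.04],0],[[0,0,-0.04],0],[[0,0,0],0]]'; done
```

```text
t: 3.2
tcp_pos: [0.4741, 0.05, 0.135]
orientation: [[-0.983, -0.182, 0.002], [-0.182, 0.983, 0.0], [-0.002, -0.0, -1.0]]
force: [0.4, -0.5, 0.3]
finger_gap: 0.0001
finger_force: 0.0
t: 3.5
tcp_pos: [0.4736, 0.0497, 0.132]
orientation: [[-0.983, -0.182, 0.0], [-0.182, 0.983, 0.0], [-0.0, 0.0, -1.0]]
force: [-0.1, 0.1, -0.2]
finger_gap: 0.0
finger_force: 0.0
```

```bash
python3 -m creep '[[[0,0,-0.04],0],[[0,0,-0.04],0],[[0,0,0],0]]'
```

```text
t: 3.8
tcp_pos: [0.4734, 0.0498, 0.1296]
orientation: [[-0.983, -0.182, -0.0], [-0.182, 0.983, 0.0], [0.0, 0.0, -1.0]]
force: [-0.5, 0.1, -0.4]
finger_gap: 0.0
finger_force: 0.0
```

```bash
python3 -m creep '[[[0,0,-0.04],0],[[0,0,0],0]]' | sed -n '1,2p;4p'; python3 -m creep '[[[0,0,-0.04],0],[[0,0,0],0]]'| sed -n '1,2p;4p'
```

```text
t: 4.0
tcp_pos: [0.4734, 0.0498, 0.1286]
force: [1.0, 1.3, 0.5]
t: 4.2
tcp_pos: [0.4734, 0.0498, 0.1277]
force: [-0.2, 0.6, 0.2]
```

```bash
python3 -m creep '[[[0,0,-0.04],0],[[0,0,0],0]]'| sed -n '1,2p;4p'
```

```text
t: 4.4
tcp_pos: [0.4734, 0.0498, 0.1267]
force: [0.6, -0.3, -0.1]
```

```bash
python3 -m creep '[[[0,0,-0.02],0],[[0,0,0],0]]'| sed -n '1,2p;4p'
```

```text
t: 4.6
tcp_pos: [0.4736, 0.0498, 0.1265]
force: [0.8, -0.4, 0.6]
```

```bash
python3 -m creep '[[[0,0,-0.03],0],[[0,0,0],0]]'| sed -n '1,2p;4p'
```

```text
t: 4.8
tcp_pos: [0.4736, 0.0498, 0.1264]
force: [-2.8, 0.5, 4.5]
```

```bash
python3 -m creep '[[[0,0,-0.03],0],[[0,0,0],0]]'| sed -n '1,2p;4p'
```

```text
t: 5.0
tcp_pos: [0.4736, 0.0498, 0.1263]
force: [-3.4, 0.3, 8.0]
```

```bash
python3 -m creep '[[[0,0,-0.02],0],[[0,0,0],0]]'| sed -n '1,2p;4p'
```

```text
t: 5.2
tcp_pos: [0.4736, 0.0498, 0.1263]
force: [-4.8, -0.8, 10.1]
```

Near-left lid is rigid. Next is the near-right lid.

```bash
python3 -m creep '[[[0,0,0.64],0],[[0.1,-0.68,0],0],[[0.1,-0.8,0],0],[[0.2,-0.8,0],0],[[0.1,-0.8,0],0],[[0.1,-0.6,0],0],[[0,0,-0.2],0],[[0,0,-0.16],0],[[0,0,0],0],[[0,0,0],0]]'| sed -n '1,2p;4p'
```

```text
t: 6.2
tcp_pos: [0.4882, -0.0414, 0.1309]
force: [-0.4, 0.6, 0.8]
```

```bash
python3 -m creep '[[[0,0,-0.04],0],[[0,0,0],0]]'| sed -n '1,2p;4p'
```

```text
t: 6.4
tcp_pos: [0.4885, -0.0418, 0.1304]
force: [0.5, 0.5, 0.1]
```

```bash
python3 -m creep '[[[0,0,-0.03],0],[[0,0,0],0]]'| sed -n '1,2p;4p'
```

```text
t: 6.6
tcp_pos: [0.4885, -0.0421, 0.1296]
force: [0.1, -0.0, -0.1]
```

```bash
python3 -m creep '[[[0,0,-0.03],0],[[0,0,0],0]]'| sed -n '1,2p;4p'
```

```text
t: 6.8
tcp_pos: [0.4884, -0.0422, 0.1287]
force: [0.4, -0.8, 0.2]
```

```bash
python3 -m creep '[[[0,0,-0.03],0],[[0,0,0],0]]'| sed -n '1,2p;4p'
```

```text
t: 7.0
tcp_pos: [0.4884, -0.0422, 0.128]
force: [-0.7, -0.3, 0.4]
```

```bash
python3 -m creep '[[[0,0,-0.03],0],[[0,0,0],0]]'| sed -n '1,2p;4p'
```

```text
t: 7.2
tcp_pos: [0.4885, -0.0422, 0.1278]
force: [-0.8, -0.2, 3.1]
```

```bash
python3 -m creep '[[[0,0,-0.03],0],[[0,0,0],0]]'| sed -n '1,2p;4p'
```

```text
t: 7.4
tcp_pos: [0.4885, -0.0423, 0.1277]
force: [-2.4, 0.6, 5.3]
```

```bash
python3 -m creep '[[[0,0,-0.02],0],[[0,0,0],0]]'| sed -n '1,2p;4p'
```

```text
t: 7.6
tcp_pos: [0.4886, -0.0423, 0.1277]
force: [-4.4, 0.4, 8.5]
```

Near-right is rigid. Next is the far-right lid.

```bash
python3 -m creep '[[[0,0,0.64],0],[[0.7,0.1,0],0],[[0.8,0.2,0],0],[[0.8,0.2,0],0],[[0.8,0.2,0],0],[[0.5,0.03,0],0],[[0,0,-0.2],0],[[0,0,-0.2],0],[[0,0,0],0],[[0,0,0],0]]'| sed -n '1,2p;4p'
```

```text
t: 8.6
tcp_pos: [0.5776, -0.024, 0.1316]
force: [-0.4, 0.3, 0.2]
```

```bash
python3 -m creep '[[[0,0,-0.03],0],[[0,0,0],0]]'| sed -n '1,2p;4p'
```

```text
t: 8.8
tcp_pos: [0.5783, -0.024, 0.1316]
force: [-0.3, 0.0, -0.4]
```

```bash
python3 -m creep '[[[0,0,-0.03],0],[[0,0,0],0]]'| sed -n '1,2p;4p'
```

```text
t: 9.0
tcp_pos: [0.5784, -0.024, 0.1307]
force: [0.8, -0.4, -1.0]
```

```bash
python3 -m creep '[[[0,0,-0.03],0],[[0,0,0],0]]'| sed -n '1,2p;4p'
```

```text
t: 9.2
tcp_pos: [0.5784, -0.024, 0.1297]
force: [0.4, 0.3, 0.2]
```

```bash
python3 -m creep '[[[0,0,-0.03],0],[[0,0,0],0]]'| sed -n '1,2p;4p'
```

```text
t: 9.4
tcp_pos: [0.5784, -0.0239, 0.1289]
force: [-0.4, 0.0, 0.4]
```

```bash
python3 -m creep '[[[0,0,-0.03],0],[[0,0,0],0]]'| sed -n '1,2p;4p'
```

```text
t: 9.6
tcp_pos: [0.5785, -0.0239, 0.1282]
force: [-0.0, -0.2, -0.6]
```

```bash
python3 -m creep '[[[0,0,-0.03],0],[[0,0,0],0]]'| sed -n '1,2p;4p'
```

```text
t: 9.8
tcp_pos: [0.5785, -0.024, 0.1275]
force: [-0.4, -1.2, 0.5]
```

```bash
python3 -m creep '[[[0,0,-0.03],0],[[0,0,0],0]]'| sed -n '1,2p;4p'
```

```text
t: 10.0
tcp_pos: [0.5785, -0.024, 0.1268]
force: [0.7, -0.2, 2.1]
```

```bash
python3 -m creep '[[[0,0,-0.03],0],[[0,0,0],0]]'| sed -n '1,2p;4p'
```

```text
t: 10.2
tcp_pos: [0.5785, -0.0239, 0.1261]
force: [0.8, -0.6, 1.2]
```

```bash
python3 -m creep '[[[0,0,-0.03],0],[[0,0,0],0]]'| sed -n '1,2p;4p'
```

```text
t: 10.4
tcp_pos: [0.5785, -0.0239, 0.1253]
force: [0.5, 0.1, 0.4]
```

```bash
python3 -m creep '[[[0,0,-0.03],0],[[0,0,0],0]]'| sed -n '1,2p;4p'
```

```text
t: 10.6
tcp_pos: [0.5786, -0.024, 0.1246]
force: [-0.5, 1.2, 1.4]
```

```bash
python3 -m creep '[[[0,0,-0.03],0],[[0,0,0],0]]'| sed -n '1,2p;4p'
```

```text
t: 10.8
tcp_pos: [0.5786, -0.024, 0.124]
force: [-0.0, 1.0, 2.4]
```

```bash
python3 -m creep '[[[0,0,-0.03],0],[[0,0,0],0]]'| sed -n '1,2p;4p'
```

```text
t: 11.0
tcp_pos: [0.5787, -0.024, 0.1238]
force: [-0.8, -0.6, 4.4]
```

```bash
python3 -m creep '[[[0,0,-0.03],0],[[0,0,0],0],[[0,0,0],0]]'| sed -n '1,2p;4p'
python3 - <<'E'
from h import *
p,d=env.camera('scene');cv2.imwrite('pics/press.png',cv2.resize(p[130:250,190:330,::-1],None,fx=5,fy=5,interpolation=cv2.INTER_CUBIC))
for i in range(1): print(env.get_obs()['force'],env.get_obs()['tcp_pos'])
E
```

```text
t: 11.3
tcp_pos: [0.5787, -0.0239, 0.1236]
force: [-1.6, 0.1, 7.6]
[-2.73131349  0.0563832   7.74823438] [ 0.57872501 -0.02396616  0.12359444]
```

View pics/press.png

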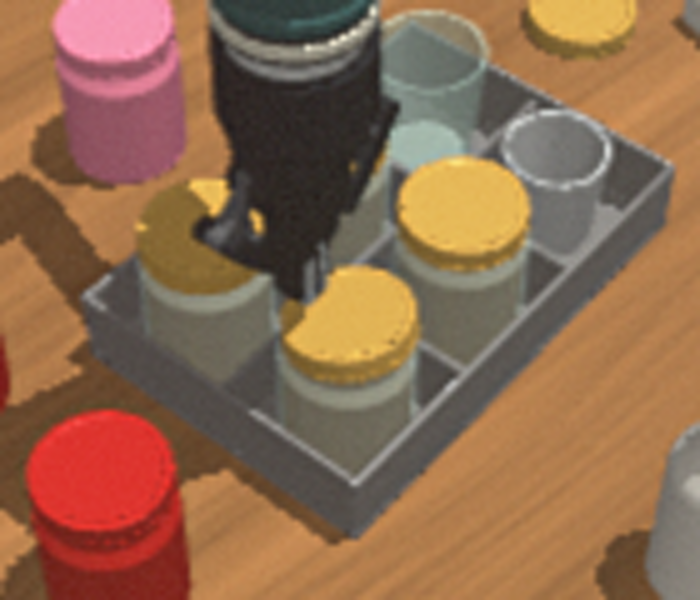

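The far-right lid gave way about 3 mm at roughly 2 N, starting at 0.127, and then stopped. The photo shows it tilted toward the fingers. I'm lifting and touching lightly at its centre to confirm.

```bash
python3 -m creep '[[[0,0,0.64],0],[[0.4,0.1,0],0],[[0.7,0.1,0],0],[[0,0,-0.2],0],[[0,0,-0.12],0],[[0,0,0],0],[[0,0,0],0]]'| sed -n '1,2p;4p'
```

```text
t: 12.05
tcp_pos: [0.6053, -0.019, 0.1295]
force: [0.1, 0.1, -0.2]
```

```bash
python3 -m creep '[[[0,0,-0.04],0],[[0,0,0],0]]'| sed -n '1,2p;4p'
```

```text
t: 12.25
tcp_pos: [0.6058, -0.019, 0.1294]
force: [0.3, 0.9, 0.8]
```

```bash
python3 -m creep '[[[0,0,-0.03],0],[[0,0,0],0]]'| sed -n '1,2p;4p'
```

```text
t: 12.45
tcp_pos: [0.6059, -0.019, 0.1287]
force: [0.5, -0.0, -0.2]
```

```bash
python3 -m creep '[[[0,0,-0.03],0],[[0,0,0],0]]'| sed -n '1,2p;4p'
```

```text
t: 12.65
tcp_pos: [0.606, -0.0189, 0.1278]
force: [0.4, 0.7, 0.2]
```

```bash
python3 -m creep '[[[0,0,-0.03],0],[[0,0,0],0]]'| sed -n '1,2p;4p'
```

```text
t: 12.85
tcp_pos: [0.606, -0.0189, 0.127]
force: [-0.5, 0.2, -0.5]
```

```bash
python3 -m creep '[[[0,0,-0.03],0],[[0,0,0],0]]'| sed -n '1,2p;4p'
```

```text
t: 13.05
tcp_pos: [0.606, -0.019, 0.1269]
force: [-2.0, -0.5, 3.0]
```

```bash
python3 -m creep '[[[0,0,-0.03],0],[[0,0,0],0]]'| sed -n '1,2p;4p'
```

```text
t: 13.25
tcp_pos: [0.606, -0.019, 0.1268]
force: [-2.8, 0.2, 5.8]
```

Confirmed: the centre is firm at 0.1269, while the edge went down to 0.1236, so this lid rocks. Now pressing it home at the centre.

```bash
python3 -m creep '[[[0,0,-0.04],0],[[0,0,-0.04],0],[[0,0,-0.04],0],[[0,0,0],0]]'| sed -n '1,2p;4p'
```

```text
t: 13.65
tcp_pos: [0.606, -0.0189, 0.1249]
force: [-3.1, 0.2, 7.7]
```

```bash
python3 -m creep '[[[0,0,-0.04],0],[[0,0,-0.04],0],[[0,0,-0.04],0],[[0,0,0],0]]'| sed -n '1,2p;4p'
```

```text
t: 14.05
tcp_pos: [0.606, -0.019, 0.1219]
force: [-4.4, -0.0, 8.9]
```

```bash
python3 -m creep '[[[0,0,-0.04],0],[[0,0,-0.04],0],[[0,0,0],0]]'| sed -n '1,2p;4p'
```

```text
t: 14.35
tcp_pos: [0.6061, -0.019, 0.1218]
force: [-7.5, 0.4, 14.3]
```

```bash
python3 -m creep '[[[0,0,-0.04],0],[[0,0,-0.04],0],[[0,0,0],0],[[0,0,0],0]]'| sed -n '1,2p;4p'
```

```text
t: 14.75
tcp_pos: [0.6061, -0.019, 0.1216]
force: [-10.3, 1.0, 21.1]
```

It reached the hard stop at 0.1217, 5 mm down, with 21 N. Lifting away and checking.

```bash
python3 -m creep '[[[0,0,0.3],0],[[0,0,0.6],0],[[0,0,0.9],0],[[0,0,0.9],0],[[-0.8,0,0.9],0],[[-1,0,0.9],0],[[-1,0,0.5],0],[[-1,0,0],0],[[-1,0,0],0],[[-1,0,0],0]]'| sed -n '1,2p;4p'
python3 -m creep '[[[-1,0,0],0],[[-1,0,0],0],[[0,0,0],0],[[0,0,0],0]]'| sed -n '1,2p;4p'
python3 - <<'E'
from h import *
p,d=env.camera('scene');cv2.imwrite('pics/end.png',cv2.resize(p[110:270,170:360,::-1],None,fx=4,fy=3.7,interpolation=cv2.INTER_CUBIC))
c=env.get_calibration('scene')
for u,v in((254,157),(282,172),(230,177),(259,195)):
    P=[]
    for y in range(v-6,v+6):
        for x in range(u-8,u+9):
            o,r=ray(c,(x,y));P.append(o+r*d[y,x])
    P=np.array(P);m=P.mean(0);n=np.linalg.svd(P-m)[2][2];print(m.round(4),(n*np.sign(n[2])).round(3))
E
```

```text
t: 15.75
tcp_pos: [0.4602, -0.019, 0.2409]
force: [1.4, -0.3, 0.9]
t: 16.15
tcp_pos: [0.4112, -0.019, 0.241]
force: [-0.0, -0.5, -0.2]
[0.5122 0.0479 0.112 ] [-0.547  0.448  0.707]
[0.5952 0.0709 0.106 ] [-0.542  0.485  0.687]
[ 0.5189 -0.0381  0.1024] [-0.011  0.024  1.   ]
[ 0.6123 -0.0216  0.1036] [-0.585  0.503  0.635]
```

View pics/end.png

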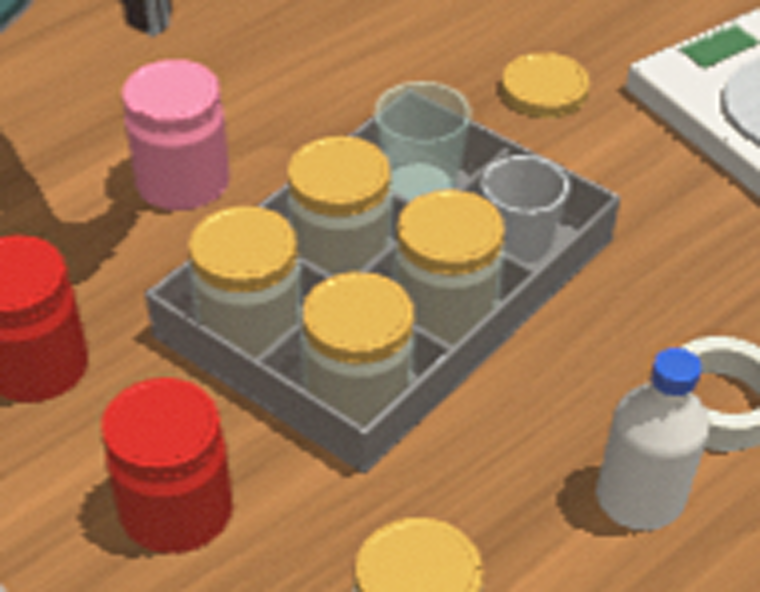

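The picture shows all four lids level and everything else in place; the pressed lid is at (358,315) in the crop. The plane fits were spoiled by missing depth pixels, so I'm redoing them with those filtered out.

Run:
```python
from h import *
p,d=env.camera('scene');c=env.get_calibration('scene')
for u,v in((254,157),(282,172),(230,177),(259,195)):
    P=[]
    for y in range(v-6,v+6):
        for x in range(u-8,u+9):
            if d[y,x]>.3:
                o,r=ray(c,(x,y));P.append(o+r*d[y,x])
    P=np.array(P);P=P[abs(P[:,2]-np.median(P[:,2]))<.01];m=P.mean(0);n=np.linalg.svd(P-m)[2][2];print(len(P),m.round(4),(n*np.sign(n[2])).round(3))
```

```text
203 [0.5039 0.0549 0.1012] [-0.008 -0.002  1.   ]
204 [0.5929 0.0732 0.1024] [-0.004  0.     1.   ]
203 [ 0.519  -0.0381  0.1025] [-0.015  0.011  1.   ]
201 [ 0.6078 -0.0178  0.0963] [-0.017 -0.003  1.   ]
```

The pressed lid is level and 5 mm lower (96 mm). Handing in.

```bash
python3 -c "from cell import env; print(env.finish_job())"
```

```text
the job is handed in; nothing more can be done
None
```

The far-right lid was the one that rocked; I pressed it 5 mm down to its hard stop with about 21 N, checked it is level, and handed the job in at about 16 s with the arm clear and nothing else visibly moved; the far-left lid was never pressed because the rocking one turned up first.

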